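# Hold the oblong seal over the seal reader

### The arm

A 7-joint arm with a two-finger parallel gripper is mounted at the origin on the work surface. World frame = base frame: x ahead of the robot, y to its left, z up, the work surface at z = 0. Lengths are in m, angles in rad, forces in N, time in s.
With the tool pointing down it reaches from about 0.425 to 0.925 m from the base axis. Payload 6.8 kg.
Tool frame: the origin (TCP) lies at the very end of the fingers, on their centre line; the grasp point (between the pads) lies 19 mm behind it; z points along the fingers, y is the line along which they close (so a half turn about z gives the same grasp; the last joint's range is limited). The gripper opens to 85 mm and grips with 20 to 120 N. Pads are 22 mm wide; open, the fingers measure 114 mm over their backs; the gripper's body (76 mm by 85 mm) begins 54 mm behind the grasp point. The pads swing forward as they close: fully open they stand 13 mm farther back than shut.
Start: joints at [-1.279, 0.477, 0.022, 1.555, -0.011, 1.109, -0.083], TCP at [0.263, 0.622, 0.231] pointing down, gripper open.
Joint ranges: [-2.96, 2.96], [-0.34, 2.1], [-1.41, 1.46], [0.24, 2.44], [-1.37, 4.51], [0.17, 1.92], [-2.96, 2.96]. Speed limits (rad/s): [2.39, 2.39, 3.14, 3.14, 3.14, 3.14, 3.14].

### API

Orientations are given as a rotation vector (axis times angle).
In Python, from bench import get_obs, grab_frame, hand_in gives the robot as it stands.
- The arm moves only by the tool drive_tool, never from a script. Its argument "rows" is a list of rows, each an object with "offset": the shift along the tool's x, y, z as a fraction of full scale, a list of three; "rotation": the turn, a rotation vector about the tool's x, y, z as a fraction of full scale, a list of three; "claw": the opening, from 0 (shut) to 1 (fully open). In form: [{"offset": [tx, ty, tz], "rotation": [wx, wy, wz], "claw": claw}, ...]. A call has 1 to 20 rows; each row is the pose to reach, as a shift and turn from the pose commanded when the call began, along the tool's axes at that moment; what a row does not reach only later rows make up. Full scale, the value 1, is 0.15 m for a shift and 2 rad for a turn. A row lasts 1/12 s, in which the tool goes at most 41.7 mm and 7.16 degrees, less where a joint would pass 70% of its speed; a pose out of reach is approached as far as the arm can. A call with a number of a shift or a turn outside -1 to 1 is refused whole. A call with a gripper value outside its range is refused whole. The fingers move at their own pace and stop on an object; "force" is the grip in N (left out, the last holds). Time passes only in rows, so rows that repeat a pose let the fingers close. It gives the time, the measured TCP pose, the force, the opening and the grip force at its end, in the units of the state.
- get_obs(): the state, without advancing time (a new reading comes with each control period).
- grab_frame(name): name is "scene" or "top"; returns a dict with "frame" (420x560x3 uint8, red, green, blue), "z_map" (420x560 float32, m along the optical axis (not along the pixel's ray), 0 where there is no reading), "vfov" (degrees; the focal length in pixels is half the picture's height over the tangent of half this angle, whatever the lens; pixels are square), "cx", "cy" (the principal point, pixels), "D" ([k1, k2, p1, p2, k3] as OpenCV has them; the pictures are not rectified), "R" (3x3) and "t" (3): a world point X has camera coordinates R X + t. Camera axes: x right, y down, z forward; pixel columns grow to the right and rows downward; lengths in m; the calibration is good to about 2 mm. A picture is of the moment at which its call begins.
- hand_in(): hands the job in; it is judged then, once.
The state is a dict: "clock": time; "joints": joint angles; "qvel": joint speeds; "tau": joint torques, N m; "tcp_pos": TCP position; "orientation": TCP orientation; "contact_force": force on the tool from outside, world axes, zero at the start; "moment": the same for the moment, N m; "grip_width": finger opening in m; "gripper_force": force on a finger pad.
Only numpy, scipy, OpenCV 4.12 (cv2) and the standard library are available. Lean on these libraries where they do the work, as an engineer would, in place of code of your own. Each camera call takes 0.05 s, during which the arm holds its last target. There are 200 camera calls.

### The job

Set up the seal reader by pressing its three round keys fully down one at a time, the smallest first, then the medium one, then the largest. Then take the oblong seal (the only one neither round nor square) from the top tread of the bamboo shelf, carry it over the bamboo screen, and hold it upright just above the middle of the reader's dark glass, its foot about 1 cm above the glass, its long side along the window's long side. It must never touch the reader or the screen, and everything else stays as it stands; finish still holding the seal there, motionless, without putting it down.

Things in the scene. Friction and masses are not known exactly. Their poses are not given: they have to be found in the camera images.
- oblong_seal: the oblong seal, to be handled: a flat upright jade-coloured resin bar of oblong section, 16 mm (its x) by 34 mm (its y), 80 mm tall, 42 to 84 g; the only one of the five seals on the shelf that is neither round nor square. It stands loose, its long side roughly along the row. Origin: centre of its underside (its foot), z up
- seal_foot (a point): centre of the oblong seal's underside, axes as the seal's
- shelf: fixed bamboo shelf of three stepped tiers, 240 mm deep (x) by 310 mm wide (y), each tread 80 mm deep; treads 35, 70 and 105 mm above the table, rising away from the robot (+x). It stands to the left or to the right of the screen. The five seals stand 52 mm apart in a row along its y on the top tread, in any order. Origin: centre of its underside
- screen: fixed low bamboo screen standing across the middle of the table between shelf and reader: 400 mm long (its x), 16 mm thick (its y; feet 50 mm), 150 mm high. Origin: centre of its underside
- reader: fixed contactless seal reader: white housing 200 x 200 x 50 mm, on the other side of the screen from the shelf. Its three keys stand in a row along its y, 62 mm apart, 55 mm from its centre towards the robot (-x), in any order; its window lies 55 mm beyond the centre (+x). Origin: centre of its underside
- window (a point): centre of the upper face of the reader's dark glass window, which is 2 mm above the housing (52 mm above the table), 36 mm (x) by 56 mm (y, its long side); an aluminium bezel around it, 48 by 68 mm outside, stands 4 mm higher than the glass. Axes as the reader's, z up
- small_key (a joint): spring key, black round cap of 14 mm diameter in a grey round housing (30 mm diameter) on the reader's top. 0 = up, 0.006 m = fully down (about 4 N, starts to give at about 1.2 N, returns by itself); it counts as pressed from 0.0042
- small_key_top (a point): centre of the key's cap top, 22 mm above the reader's top (10 mm above its grey housing; still 4 mm proud of it when fully down). The key moves straight down
- medium_key (a joint): spring key, black round cap of 24 mm diameter in a grey round housing (40 mm diameter) on the reader's top. 0 = up, 0.006 m = fully down (about 4 N, starts to give at about 1.2 N, returns by itself); it counts as pressed from 0.0042
- medium_key_top (a point): centre of the key's cap top, 22 mm above the reader's top (10 mm above its grey housing; still 4 mm proud of it when fully down). The key moves straight down
- large_key (a joint): spring key, black round cap of 36 mm diameter in a grey round housing (52 mm diameter) on the reader's top. 0 = up, 0.006 m = fully down (about 4 N, starts to give at about 1.2 N, returns by itself); it counts as pressed from 0.0042
- large_key_top (a point): centre of the key's cap top, 22 mm above the reader's top (10 mm above its grey housing; still 4 mm proud of it when fully down). The key moves straight down
- round_seal_a: round (18 mm diameter, 70 mm tall) jade-coloured resin seal standing upright among the five in the row on the shelf's top tread; leave it alone. Origin: centre of its underside, z up
- round_seal_b: round (18 mm diameter, 70 mm tall) jade-coloured resin seal standing upright among the five in the row on the shelf's top tread; leave it alone. Origin: centre of its underside, z up
- square_seal_a: square (18 x 18 mm, 70 mm tall) jade-coloured resin seal standing upright among the five in the row on the shelf's top tread; leave it alone. Origin: centre of its underside, z up
- square_seal_b: square (18 x 18 mm, 70 mm tall) jade-coloured resin seal standing upright among the five in the row on the shelf's top tread; leave it alone. Origin: centre of its underside, z up
- seal_jar: red glazed lidded jar, 60 mm diameter, 60 mm tall, on the shelf's middle tread; leave it alone. Origin: centre of its underside
- brush_holder: dark hard silicone brush holder, open cup 60 mm diameter, 80 mm tall, on the shelf's lowest tread; leave it alone. Origin: centre of its underside
- ink_dish: white ceramic ink dish, 66 mm diameter, 20 mm tall, on the shelf's lowest tread; leave it alone. Origin: centre of its underside
- steel_box: fixed stainless steel box 110 x 150 x 60 mm with a hinged lid, behind the reader (its knob reaches 110 mm above the table); leave it alone. Origin: centre of its underside
- box_lid (a joint): lid of the steel box, 0 = shut, grows to 1.9 rad as it opens upward; leave it shut
Mind the look-alikes: they are no part of the job. What is shaped like the oblong_seal but brown is not meant.

How it is judged:
On the way, in this order (a step that is already met when the one before it is completed fails the run):
1. the small key is pressed down (at least 4.2 mm), the other two up (value of joint small_key above 0.0042 m and value of joint each of medium_key, large_key below 0.002 m), for 0.05 s.
2. the medium key is pressed down (at least 4.2 mm), the other two up (value of joint medium_key above 0.0042 m and value of joint each of small_key, large_key below 0.002 m), for 0.05 s.
3. the large key is pressed down (at least 4.2 mm), the other two up (value of joint large_key above 0.0042 m and value of joint each of small_key, medium_key below 0.002 m), for 0.05 s.
4. the oblong seal, held by the fingers, passes above the bamboo screen (y of seal_foot in the frame of screen between -0.04 and 0.04 m and x of seal_foot in the frame of screen between -0.2 and 0.2 m and height (world z) of seal_foot above 0.15 m and contact force between oblong_seal and the fingers above 0.3 N).
At the end, for the whole second after the job is handed in: Oblong seal held by the fingers, foot 5-17 mm above the glass, within 6 mm of its centre, 0.12 rad of its long side, 0.1 rad of upright, below 15 mm/s, not touching the reader; keys up (<2 mm), lid shut (<0.1 rad), other loose things upright (<0.3 rad) and within 25 mm of their start (z of seal_foot in the frame of window between 0.005 and 0.017 m and horizontal distance between seal_foot and window below 0.006 m and angle between the y axis of oblong_seal and the y axis of window, either way round below 0.12 rad and angle between oblong_seal's own z axis and vertical below 0.1 rad and contact force between oblong_seal and the fingers above 0.5 N and contact force between oblong_seal and reader below 0.05 N and linear speed of oblong_seal below 0.015 m/s and value of joint each of small_key, medium_key, large_key below 0.002 m and value of joint box_lid below 0.1 rad and distance of each of round_seal_a, round_seal_b, square_seal_a, square_seal_b, seal_jar, brush_holder, ink_dish from where it was at the start of the episode below 0.025 m and angle between each of round_seal_a, round_seal_b, square_seal_a, square_seal_b, seal_jar, brush_holder, ink_dish's own z axis and vertical below 0.3 rad); the arm keeps its last pose, push and grip.
It fails at once if two keys pressed at once (both more than 3 mm down) (value of joint each of small_key, medium_key above 0.003 m or value of joint each of small_key, large_key above 0.003 m or value of joint each of medium_key, large_key above 0.003 m).
It fails at once if the oblong seal touches the reader or the screen (more than 0.3 N) (contact force between oblong_seal and reader above 0.3 N or contact force between oblong_seal and screen above 0.3 N).
It fails at once if another seal, the jar, brush holder or dish tipped (more than 0.3 rad) or shifted more than 25 mm, or the box lid opened (more than 0.1 rad) (not (distance of round_seal_a from where it was at the start of the episode below 0.025 m) or not (distance of round_seal_b from where it was at the start of the episode below 0.025 m) or not (distance of square_seal_a from where it was at the start of the episode below 0.025 m) or not (distance of square_seal_b from where it was at the start of the episode below 0.025 m) or not (distance of seal_jar from where it was at the start of the episode below 0.025 m) or not (distance of brush_holder from where it was at the start of the episode below 0.025 m) or not (distance of ink_dish from where it was at the start of the episode below 0.025 m) or not (angle between round_seal_a's own z axis and vertical below 0.3 rad) or not (angle between round_seal_b's own z axis and vertical below 0.3 rad) or not (angle between square_seal_a's own z axis and vertical below 0.3 rad) or not (angle between square_seal_b's own z axis and vertical below 0.3 rad) or not (angle between seal_jar's own z axis and vertical below 0.3 rad) or not (angle between brush_holder's own z axis and vertical below 0.3 rad) or not (angle between ink_dish's own z axis and vertical below 0.3 rad) or value of joint box_lid above 0.1 rad).
It also fails if it takes over 72 s, if anything falls off the work surface, if the arm or the gripper's body presses on something with over 40 N, if the wrist force passes 120 N, or if a joint passes its speed limit or range.

## Working session

There is one attempt and no reset: what is moved stays moved. The work goes in short steps, Python scripts to look and compute and a tool call to move; the robot and the scene stay as the last step left them, time stands still between calls to the robot, and variables do not carry over. Pictures are saved under pics/ and viewed, at most 10 in all, crops included, and the job is handed in when it is done.

Besides the shell and the picture viewer there is one more tool, called after "Call:" by a JSON object that holds its "op" and its "data", one argument or row to a line. drive_tool: Moves the arm, as the interface text tells. Its arguments: {"type":"object","properties":{"rows":{"type":"array","items":{"type":"object","properties":{"offset":{"type":"array","items":{"type":"number"}},"rotation":{"type":"array","items":{"type":"number"}},"claw":{"type":"number"}}}},"force":{"type":"number"}},"required":["rows"]}

```bash
mkdir -p pics; cat > h.py <<'E'
import numpy as np, cv2, pickle
from bench import get_obs, grab_frame, hand_in
def grab(n):
    f=grab_frame(n); h=f["frame"].shape[0]
    fl=h/2/np.tan(np.radians(f["vfov"])/2)
    f["K"]=np.array([[fl,0,f["cx"]],[0,fl,f["cy"]],[0,0,1]]); f["D"]=np.array(f["D"],float)
    f["R"]=np.array(f["R"]);f["t"]=np.array(f["t"])
    return f
def rays(f,px):
    n=cv2.undistortPoints(np.array(px,float).reshape(-1,1,2),f["K"],f["D"]).reshape(-1,2)
    return np.c_[n,np.ones(len(n))]
def cloud(f):
    h,w=f["z_map"].shape
    u,v=np.meshgrid(np.arange(w),np.arange(h))
    P=rays(f,np.c_[u.ravel(),v.ravel()])*f["z_map"].reshape(-1,1)
    return ((P-f["t"])@f["R"]).reshape(h,w,3)
def onplane(f,px,z):
    d=rays(f,px)@f["R"]; c=-f["R"].T@f["t"]
    return c+d*((z-c[2])/d[:,2])[:,None]
def proj(f,X):
    return cv2.projectPoints(np.array(X,float).reshape(-1,1,3),cv2.Rodrigues(f["R"])[0],f["t"],f["K"],f["D"])[0].reshape(-1,2)
def save(f,n): cv2.imwrite(n,f["frame"][...,::-1])
E
python3 - <<'E'
from h import *
for n in("scene","top"):
    f=grab(n); save(f,f"pics/{n}.png"); pickle.dump(f,open(n+".pkl","wb")); print(n,f["vfov"],f["D"],-f["R"].T@f["t"],f["R"].round(2).tolist())
print(get_obs())
E
```

```text
scene 43.76157013155112 [-0.17177759  0.          0.          0.          0.        ] [1.08251913 0.70924287 0.86314035] [[-0.81, 0.59, 0.02], [0.38, 0.54, -0.75], [-0.46, -0.6, -0.66]]
top 54.25159366917034 [-0.02397425  0.          0.          0.          0.        ] [0.45708739 0.01370425 1.16083209] [[0.01, -1.0, -0.01], [-1.0, -0.01, -0.08], [0.08, 0.01, -1.0]]
{'clock': 0.1, 'joints': array([-1.27909077,  0.47772144,  0.02233885,  1.55634222, -0.0114805 ,
        1.10929576, -0.0831132 ]), 'qvel': array([-0.0020919 , -0.00138903,  0.00067428, -0.00304596, -0.0009811 ,
        0.00164292,  0.00045109]), 'tau': array([ 4.12257883e-03, -5.97754633e+01,  1.61326010e+00, -2.81951630e+01,
        1.27932394e-02,  4.99311107e-03,  6.80448039e-06]), 'tcp_pos': array([0.26254372, 0.62127534, 0.23042456]), 'orientation': array([-6.23771141e-01, -3.07884718e+00,  2.55593433e-03]), 'contact_force': array([-0.0783301 ,  0.13293019, -0.41938784]), 'moment': array([-0.0054363 ,  0.04943719,  0.00300561]), 'gripper_force': 0.0, 'grip_width': 0.08531133938887155}
```

View pics/scene.png

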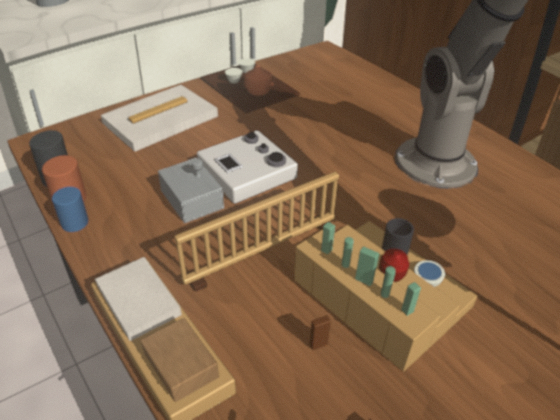

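View pics/top.png

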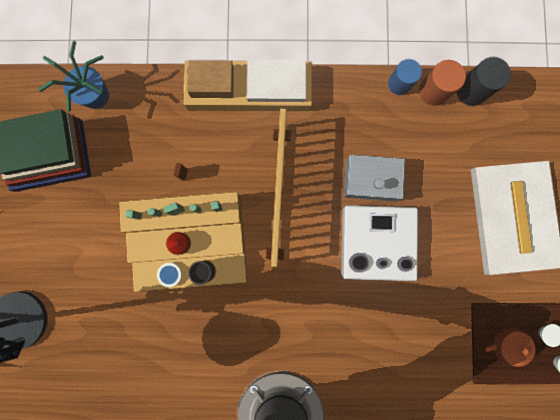

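The pictures show five green seals in top at (133,214), (153,212), (171,209), (194,208), (215,206), and in scene at (328,238), (348,252), (368,265), (389,283), (412,298). The brown look-alike is at top (181,171) / scene (318,333). The widest and tallest green one, top (171,209) / scene (368,265), looks oblong. The keys in top are at (361,262) large, (384,263) medium or small and (405,263). The window is at (382,222).

```bash
python3 - <<'E'
from h import *
T=pickle.load(open("top.pkl","rb"));S=pickle.load(open("scene.pkl","rb"))
for nm,f in(("top",T),("scene",S)):
    C=cloud(f); hsv=cv2.cvtColor(f["frame"],cv2.COLOR_RGB2HSV); z=C[...,2]
    ok=f["z_map"]>0
    g=ok&(hsv[...,0]>55)&(hsv[...,0]<95)&(hsv[...,1]>60)&(z>.12)&(z<.22)&(C[...,0]>.3)&(C[...,0]<.75)&(abs(C[...,1])<.5)
    n,l,s,c=cv2.connectedComponentsWithStats(g.astype(np.uint8))
    for i in range(1,n):
        if s[i,4]<8: continue
        P=C[l==i]; zt=np.percentile(P[:,2],95); Q=P[P[:,2]>zt-.006]
        m=cv2.minAreaRect((Q[:,:2]*1000).astype(np.float32))
        print(nm,"seal",c[i].round(),s[i,4],"ztop",zt.round(4),Q.mean(0).round(4),"rect",np.round(m[1],0),round(m[2]))
    for lab,lo,hi in(("readertop",.045,.055),("caps",.066,.08)):
        r=ok&(z>lo)&(z<hi)&(C[...,1]<-.1)&(C[...,1]>-.5)&(C[...,0]>.3)&(C[...,0]<.65)
        n,l,s,c=cv2.connectedComponentsWithStats(r.astype(np.uint8))
        for i in range(1,n):
            if s[i,4]<8: continue
            P=C[l==i]; m=cv2.minAreaRect((P[:,:2]*1000).astype(np.float32))
            print(nm,lab,c[i].round(1),s[i,4],"z",np.median(P[:,2]).round(4),P.mean(0).round(4),"rect",np.round(m[0]),np.round(m[1]),round(m[2],1))
    r=ok&(z>.14)&(z<.16)&(C[...,1]<.1)&(C[...,1]>-.3)&(C[...,0]>.3)&(C[...,0]<.95)
    P=C[r]; 
    if len(P): m=cv2.minAreaRect((P[:,:2]*1000).astype(np.float32)); print("screen",np.round(m[0]),np.round(m[1]),m[2])
a=cv2.resize(S["frame"][215:325,300:440],None,fx=4,fy=4,interpolation=3)
b=cv2.resize(T["frame"][190:230,115:235],None,fx=4,fy=4,interpolation=3)
c=cv2.resize(T["frame"][200:285,335:425],None,fx=4,fy=4,interpolation=3)
o=np.zeros((600,800,3),np.uint8);o[:440,:560]=a;o[440:600,:480]=b
h=cv2.resize(c,(240,227));o[:227,560:]=h
d=cv2.resize(S["frame"][125:200,195:305],(240,164),interpolation=3);o[230:394,560:]=d
cv2.imwrite("pics/crop.png",o[...,::-1])
E
```

```text
top seal [170. 208.] 84 ztop 0.1879 [0.5534 0.2699 0.1852] rect [15. 33.] 21
top seal [215. 205.] 49 ztop 0.1779 [0.5616 0.1646 0.1751] rect [17. 16.] 19
top seal [193. 207.] 35 ztop 0.1778 [0.5557 0.2168 0.1751] rect [13. 15.] 3
top seal [151. 211.] 34 ztop 0.1778 [0.5454 0.319  0.1749] rect [15. 12.] 88
top seal [129. 214.] 42 ztop 0.1776 [0.5398 0.3725 0.1752] rect [15. 16.] 1
top readertop [380.8 241.2] 4579 z 0.0498 [ 0.4801 -0.2679  0.0498] rect [ 475. -267.] [201. 200.] 88.9
top caps [353.1 181.2] 19 z 0.0674 [ 0.6404 -0.1906  0.0674] rect [ 639. -190.] [16. 20.] 9.4
top caps [358.4 186.1] 45 z 0.0672 [ 0.6273 -0.2047  0.0675] rect [ 628. -205.] [23. 46.] 55.3
top caps [367.2 180.9] 12 z 0.0672 [ 0.6415 -0.2286  0.0672] rect [ 641. -229.] [ 9. 18.] 63.7
top caps [374.  178.5] 8 z 0.067 [ 0.6482 -0.247   0.0676] rect [ 648. -247.] [ 3. 11.] 4.6
top caps [368.8 190.4] 69 z 0.067 [ 0.6158 -0.2326  0.0672] rect [ 610. -233.] [47. 48.] 32.6
top caps [388.3 184.8] 36 z 0.0672 [ 0.6314 -0.2855  0.0674] rect [ 632. -286.] [23. 27.] 70.6
top caps [399.  185.4] 45 z 0.0667 [ 0.6299 -0.3
[... 993 characters left out ...]
 z 0.0716 [ 0.4251 -0.2655  0.071 ] rect [ 424. -267.] [11. 12.] 7.3
scene caps [276.2 156. ] 100 z 0.0712 [ 0.4261 -0.2026  0.0711] rect [ 425. -205.] [33. 32.] 54.2
scene caps [195.3 172.9] 117 z 0.0673 [ 0.6338 -0.2624  0.0684] rect [ 627. -269.] [93. 45.] 88.1
scene caps [183.1 166.7] 9 z 0.0674 [ 0.6463 -0.3046  0.0677] rect [ 648. -304.] [21.  8.] 63.4
scene caps [210.4 186. ] 34 z 0.0666 [ 0.6282 -0.1959  0.067 ] rect [ 626. -196.] [50. 15.] 48.7
scene caps [204.6 186.3] 14 z 0.0665 [ 0.6404 -0.203   0.0669] rect [ 641. -203.] [28.  8.] 50.5
scene caps [216.  186.7] 15 z 0.0664 [ 0.6181 -0.1861  0.0666] rect [ 619. -186.] [24. 12.] 73.4
screen [614.  11.] [ 21. 402.] 87.05677032470703
```

View pics/crop.png

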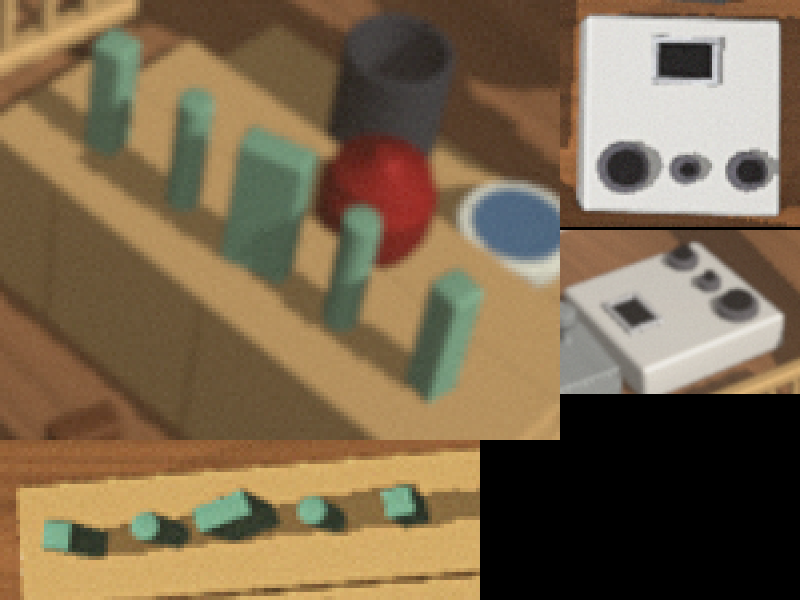

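The crop confirms it. The middle green bar (oblong top face, about 16x33 mm, top at about 0.186 m) is the target, flanked by round seals, with square ones at the ends and a brown block behind. The keys are large at y=-0.203, small at -0.266 and medium at -0.328.

```bash
cat >> h.py <<'E'
from scipy.spatial.transform import Rotation as Ro
def to(p,yaw=None):
    """print offset/rotation (fractions) from measured pose to p; yaw = wanted world angle of tool y (mod pi)"""
    o=get_obs(); R=Ro.from_rotvec(o["orientation"]); M=R.as_matrix()
    off=M.T@(np.array(p)-o["tcp_pos"])/.15
    rot=np.zeros(3)
    if yaw is not None:
        cy=np.arctan2(M[1,1],M[0,1]); d=(yaw-cy+np.pi/2)%np.pi-np.pi/2
        y=np.array([np.cos(cy+d),np.sin(cy+d),0]); z=np.array([0,0,-1.]); W=np.c_[np.cross(y,z),y,z]
        rot=Ro.from_matrix(M.T@W).as_rotvec()/2
    print("off",off.round(4).tolist(),"rot",rot.round(4).tolist(),"n",(abs(off)).max().round(2))
E
python3 - <<'E'
from h import *
T=pickle.load(open("top.pkl","rb"));S=pickle.load(open("scene.pkl","rb"))
for nm,f,z0 in(("top",T,(171,209)),("scene",S,(368,265))):
    C=cloud(f);z=C[...,2]
    m=(z>.179)&(z<.195)&(np.hypot(C[...,0]-.555,C[...,1]-.27)<.05)
    P=C[m]; r=cv2.minAreaRect((P[:,:2]*1000).astype(np.float32)); e=np.linalg.eigh(np.cov(P[:,:2].T))[1][:,1]
    print(nm,"seal",m.sum(),P.mean(0),np.median(z[m]),r,"long axis angle",np.arctan2(e[1],e[0])%np.pi)
    g=f["frame"].max(2).astype(int)
    wm=(g<70)&(np.hypot(C[...,0]-.533,C[...,1]+.268)<.045)
    n,l,s,c=cv2.connectedComponentsWithStats(wm.astype(np.uint8)); i=1+s[1:,4].argmax()
    ys,xs=np.nonzero(l==i); X=onplane(f,np.c_[xs,ys],.052); e=np.linalg.eigh(np.cov(X[:,:2].T))[1][:,1]
    r=cv2.minAreaRect((X[:,:2]*1000).astype(np.float32))
    print(nm,"window",s[i,4],X.mean(0),"zdepth",np.median(C[l==i][:,2]),r,np.arctan2(e[1],e[0])%np.pi)
o=get_obs();print(Ro.from_rotvec(o["orientation"]).as_matrix().round(3))
to([.45,.42,.28],None)
# triangulate seal top face centre from both views via corners
E
```

```text
top seal 99 [0.5536864  0.26914397 0.1846694 ] 0.18452778341625206 ((553.9017333984375, 269.998779296875), (16.3885498046875, 35.1241569519043), 22.76641273498535) long axis angle 1.9464411464476261
top window 248 [ 0.53187183 -0.27028481  0.052     ] zdepth 0.05158759070459169 ((531.9471435546875, -269.75726318359375), (32.59699630737305, 52.10700225830078), 0.414095014333725) 1.547979238084908
scene seal 136 [0.55743618 0.27122185 0.18360339] 0.1840799880007811 ((556.29296875, 270.8565979003906), (20.02268409729004, 32.31515121459961), 22.277524948120117) long axis angle 1.960080034049463
scene window 96 [ 0.53113703 -0.27322104  0.052     ] zdepth 0.05163908795343215 ((530.7474365234375, -273.5733642578125), (40.36500549316406, 26.745372772216797), 87.70756530761719) 1.5680182951319868
[[-0.921  0.389 -0.001]
 [ 0.389  0.921 -0.002]
 [-0.    -0.002 -1.   ]]
off [-1.6735, -0.7501, -0.3291] rot [0.0, 0.0, 0.0] n 1.67
```

Call:
{"op": "drive_tool", "data": {
  "rows": [
    {"offset":[-0.48,-0.16,-0.4],"rotation":[0,0,0.06],"claw":0},
    {"offset":[-0.97,-0.31,-0.4],"rotation":[0,0,0.12],"claw":0},
    {"offset":[-0.97,-0.31,-0.4],"rotation":[0,0,0.2],"claw":0},
    {"offset":[-0.97,-0.31,-0.4],"rotation":[0,0,0.2],"claw":0},
    {"offset":[-0.97,-0.31,-0.4],"rotation":[0,0,0.2],"claw":0},
    {"offset":[-0.97,-0.31,-0.4],"rotation":[0,0,0.2],"claw":0}
  ]
}}

```text
clock: 0.6
tcp_pos: [0.3819, 0.5199, 0.2921]
orientation: [1.231, 2.889, 0.002]
contact_force: [-0.3, 0.3, -0.7]
grip_width: 0.0122
gripper_force: 0.0
```

```bash
python3 -c "
from h import *
o=get_obs();print(o['joints'].round(3),o['tcp_pos'],o['clock'])
to([.5,.4,.28],.4);to([.53,.26,.28],.4)"
```

```text
[-1.147  0.381  0.152  1.569 -0.059  1.195 -0.218] [0.38190808 0.51994336 0.29209918] 0.6
off [-1.122, 0.014, 0.0818] rot [0.0008, 0.0003, 0.1825] n 1.12
off [-1.9338, -0.4881, 0.0818] rot [0.0008, 0.0003, 0.1825] n 1.93
```

Call:
{"op": "drive_tool", "data": {
  "rows": [
    {"offset":[-0.25,0,0.04],"rotation":[0,0,0.06],"claw":0},
    {"offset":[-0.5,0,0.08],"rotation":[0,0,0.12],"claw":0},
    {"offset":[-0.75,0,0.08],"rotation":[0,0,0.18],"claw":0},
    {"offset":[-1,0,0.08],"rotation":[0,0,0.18],"claw":0},
    {"offset":[-1,0,0.08],"rotation":[0,0,0.18],"claw":0},
    {"offset":[-1,0,0.08],"rotation":[0,0,0.18],"claw":0}
  ]
}}

```text
clock: 1.1
tcp_pos: [0.4841, 0.4132, 0.2786]
orientation: [1.725, 2.625, -0.002]
contact_force: [-0.3, 1.0, 0.7]
grip_width: 0.0003
gripper_force: 0.0
```

```bash
python3 -c "
from h import *
o=get_obs();print(o['joints'].round(3),o['tcp_pos'],o['clock'])
to([.53,.27,.28],0);to([.53,.12,.28],0)"
```

```text
[-1.002  0.381  0.266  1.612 -0.106  1.164 -0.304] [0.48407379 0.41323289 0.27858631] 1.1
off [-0.998, -0.0982, -0.0085] rot [-0.0004, 0.0005, 0.2042] n 1.0
off [-1.9158, -0.4952, -0.0073] rot [-0.0004, 0.0005, 0.2042] n 1.92
```

Call:
{"op": "drive_tool", "data": {
  "rows": [
    {"offset":[-0.25,0,0],"rotation":[0,0,0.05],"claw":0},
    {"offset":[-0.5,-0.05,0],"rotation":[0,0,0.1],"claw":0},
    {"offset":[-0.75,-0.1,0],"rotation":[0,0,0.15],"claw":0},
    {"offset":[-1,-0.1,0],"rotation":[0,0,0.2],"claw":0},
    {"offset":[-1,-0.1,0],"rotation":[0,0,0.2],"claw":0},
    {"offset":[-1,-0.1,0],"rotation":[0,0,0.2],"claw":0}
  ]
}}

```text
clock: 1.6
tcp_pos: [0.5291, 0.2709, 0.2791]
orientation: [-2.21, -2.232, 0.001]
contact_force: [-0.3, -0.1, 0.8]
grip_width: -0.0001
gripper_force: 0.0
```

```bash
python3 -c "
from h import *
o=get_obs();print(o['joints'].round(3),o['tcp_pos'],o['clock'])
to([.53,.13,.28],-.02)"
```

```text
[-0.885  0.314  0.392  1.72  -0.131  1.134 -0.445] [0.52910137 0.27086117 0.27908723] 1.6
off [-0.9391, -0.0036, -0.0062] rot [-0.0003, -0.0, 0.0151] n 0.94
```

Call:
{"op": "drive_tool", "data": {
  "rows": [
    {"offset":[-0.25,0,0],"rotation":[0,0,0.01],"claw":0},
    {"offset":[-0.5,0,0],"rotation":[0,0,0.01],"claw":0},
    {"offset":[-0.75,0,0],"rotation":[0,0,0.01],"claw":0},
    {"offset":[-1,0,0],"rotation":[0,0,0.01],"claw":0},
    {"offset":[-1,0,0],"rotation":[0,0,0.01],"claw":0}
  ]
}}

```text
clock: 2.02
tcp_pos: [0.5307, 0.1156, 0.2794]
orientation: [2.236, 2.205, -0.003]
contact_force: [0.6, -1.8, 0.2]
grip_width: -0.0003
gripper_force: 0.0
```

Call:
{"op": "drive_tool", "data": {
  "rows": [
    {"offset":[-0.25,0,0],"rotation":[0,0,0],"claw":0},
    {"offset":[-0.5,0,0],"rotation":[0,0,0],"claw":0},
    {"offset":[-0.75,0,0],"rotation":[0,0,0],"claw":0},
    {"offset":[-1,0,0],"rotation":[0,0,0],"claw":0},
    {"offset":[-1,0,0],"rotation":[0,0,0],"claw":0}
  ]
}}

```text
clock: 2.43
tcp_pos: [0.5293, -0.0342, 0.2796]
orientation: [2.236, 2.204, -0.002]
contact_force: [0.1, -0.7, -0.3]
grip_width: -0.0001
gripper_force: 0.0
```

Call:
{"op": "drive_tool", "data": {
  "rows": [
    {"offset":[-0.25,-0.1,0],"rotation":[0,0,0],"claw":0},
    {"offset":[-0.5,-0.2,0],"rotation":[0,0,0],"claw":0},
    {"offset":[-0.75,-0.3,0],"rotation":[0,0,0],"claw":0},
    {"offset":[-1,-0.4,0],"rotation":[0,0,0],"claw":0},
    {"offset":[-1,-0.4,0],"rotation":[0,0,0],"claw":0},
    {"offset":[-1,-0.4,0],"rotation":[0,0,0],"claw":0}
  ]
}}

```text
clock: 2.93
tcp_pos: [0.4684, -0.1778, 0.2793]
orientation: [-2.232, -2.211, -0.001]
contact_force: [-0.2, 0.4, -0.8]
grip_width: 0.0003
gripper_force: 0.0
```

```bash
python3 -c "
from h import *
o=get_obs();print(o['joints'].round(3),o['tcp_pos'],o['clock'],o['contact_force'])
to([.4225,-.2655,.15],-.02);to([.4225,-.2655,.08],-.02)"
```

```text
[-0.333  0.148  0.645  1.937 -0.101  1.088  0.345] [ 0.46844815 -0.17782146  0.27932176] 2.9333 [-0.16565461  0.36422706 -0.80890825]
off [-0.5878, -0.301, 0.8618] rot [0.0001, -0.0003, 0.0053] n 0.86
off [-0.5881, -0.3011, 1.3284] rot [0.0001, -0.0003, 0.0053] n 1.33
```

Call:
{"op": "drive_tool", "data": {
  "rows": [
    {"offset":[-0.2,-0.1,0.1],"rotation":[0,0,0],"claw":0},
    {"offset":[-0.4,-0.2,0.3],"rotation":[0,0,0],"claw":0},
    {"offset":[-0.59,-0.3,0.5],"rotation":[0,0,0],"claw":0},
    {"offset":[-0.59,-0.3,0.7],"rotation":[0,0,0],"claw":0},
    {"offset":[-0.59,-0.3,0.9],"rotation":[0,0,0],"claw":0},
    {"offset":[-0.59,-0.3,1],"rotation":[0,0,0],"claw":0},
    {"offset":[-0.59,-0.3,1],"rotation":[0,0,0],"claw":0},
    {"offset":[-0.59,-0.3,1],"rotation":[0,0,0],"claw":0}
  ]
}}

```text
clock: 3.6
tcp_pos: [0.4238, -0.2639, 0.1286]
orientation: [-2.225, -2.215, 0.001]
contact_force: [0.9, -0.1, -0.1]
grip_width: -0.0001
gripper_force: 0.0
```

```bash
python3 -c "
from h import *
o=get_obs();print(o['joints'].round(3),o['tcp_pos'],o['clock'],o['contact_force'])
to([.4225,-.2655,.076],-.02);to([.4225,-.2655,.065],-.02)
f=grab('scene');c=cv2.resize(f['frame'][95:205,190:310],None,fx=5,fy=5,interpolation=3);cv2.imwrite('pics/k1.png',c[...,::-1])"
```

```text
[-0.075  0.376  0.624  2.095 -0.316  0.764  0.743] [ 0.42377651 -0.26394564  0.12859272] 3.6 [ 0.86878087 -0.06161063 -0.13653077]
off [-0.0108, -0.0078, 0.3506] rot [-0.001, -0.0006, 0.0076] n 0.35
off [-0.0109, -0.0077, 0.424] rot [-0.001, -0.0006, 0.0076] n 0.42
```

View pics/k1.png

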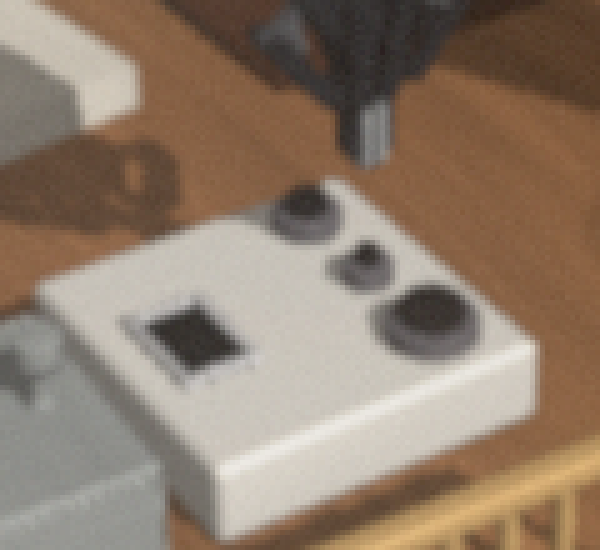

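The crop shows the closed fingertip (370,160) straight above the small key (366,250). The medium key is at (305,205) and the large one at (430,310). I'll press the small key now.

Call:
{"op": "drive_tool", "data": {
  "rows": [
    {"offset":[-0.01,-0.01,0.15],"rotation":[0,0,0],"claw":0},
    {"offset":[-0.01,-0.01,0.3],"rotation":[0,0,0],"claw":0},
    {"offset":[-0.01,-0.01,0.36],"rotation":[0,0,0],"claw":0},
    {"offset":[-0.01,-0.01,0.4],"rotation":[0,0,0],"claw":0},
    {"offset":[-0.01,-0.01,0.42],"rotation":[0,0,0],"claw":0},
    {"offset":[-0.01,-0.01,0.42],"rotation":[0,0,0],"claw":0},
    {"offset":[-0.01,-0.01,0.42],"rotation":[0,0,0],"claw":0},
    {"offset":[-0.01,-0.01,0.42],"rotation":[0,0,0],"claw":0}
  ]
}}

```text
clock: 4.32
tcp_pos: [0.4219, -0.2678, 0.0673]
orientation: [2.23, 2.211, 0.002]
contact_force: [-0.7, 1.9, 2.8]
grip_width: 0.0003
gripper_force: 1.6
```

Call:
{"op": "drive_tool", "data": {
  "rows": [
    {"offset":[0,0.01,0.01],"rotation":[0,0,0],"claw":0},
    {"offset":[0,0.01,0.02],"rotation":[0,0,0],"claw":0},
    {"offset":[0,0.01,0.03],"rotation":[0,0,0],"claw":0},
    {"offset":[0,0.01,0.03],"rotation":[0,0,0],"claw":0},
    {"offset":[0,0.01,0.03],"rotation":[0,0,0],"claw":0}
  ]
}}

```text
clock: 4.73
tcp_pos: [0.4226, -0.2682, 0.0651]
orientation: [-2.233, -2.209, -0.005]
contact_force: [-11.5, 8.6, 47.7]
grip_width: 0.0003
gripper_force: 23.8
```

Fully down (bottomed at about z 0.0655, and stiff). I'll lift and go to the medium key.

Call:
{"op": "drive_tool", "data": {
  "rows": [
    {"offset":[0,0,-0.1],"rotation":[0,0,0],"claw":0},
    {"offset":[0,0,-0.3],"rotation":[0,0,0],"claw":0},
    {"offset":[0,0,-0.3],"rotation":[0,0,0],"claw":0},
    {"offset":[0,0,-0.3],"rotation":[0,0,0],"claw":0}
  ]
}}

```text
clock: 5.07
tcp_pos: [0.4237, -0.2688, 0.1082]
orientation: [2.229, 2.208, 0.002]
contact_force: [-0.7, 0.5, 0.2]
grip_width: 0.0002
gripper_force: 0.0
```

```bash
python3 -c "
from h import *
o=get_obs();print(o['tcp_pos'],o['clock'],o['contact_force'])
to([.421,-.328,.11],-.02)"
```

```text
[ 0.42367715 -0.26879396  0.10821529] 5.0667 [-0.66802353  0.51436384  0.16244173]
off [-0.3949, -0.0142, -0.0113] rot [0.0018, 0.0009, 0.0054] n 0.39
```

Call:
{"op": "drive_tool", "data": {
  "rows": [
    {"offset":[-0.2,-0.01,0],"rotation":[0,0,0],"claw":0},
    {"offset":[-0.39,-0.01,0],"rotation":[0,0,0],"claw":0},
    {"offset":[-0.39,-0.01,0],"rotation":[0,0,0],"claw":0},
    {"offset":[-0.39,-0.01,0],"rotation":[0,0,0],"claw":0},
    {"offset":[-0.39,-0.01,0],"rotation":[0,0,0],"claw":0}
  ]
}}

```text
clock: 5.48
tcp_pos: [0.4199, -0.3257, 0.1059]
orientation: [-2.231, -2.21, 0.001]
contact_force: [0.5, -0.7, 1.2]
grip_width: 0.0004
gripper_force: 0.0
```

```bash
python3 -c "
from h import *
o=get_obs();print(o['tcp_pos'],o['clock'],o['contact_force'])
to([.421,-.328,.0665],-.02)"
```

```text
[ 0.41985778 -0.32571367  0.10589212] 5.4833 [ 0.46977583 -0.66715855  1.23286685]
off [-0.0154, 0.0082, 0.2626] rot [-0.0008, -0.0005, 0.0053] n 0.26
```

Call:
{"op": "drive_tool", "data": {
  "rows": [
    {"offset":[-0.01,0.01,0.12],"rotation":[0,0,0],"claw":0},
    {"offset":[-0.01,0.01,0.22],"rotation":[0,0,0],"claw":0},
    {"offset":[-0.01,0.01,0.25],"rotation":[0,0,0],"claw":0},
    {"offset":[-0.01,0.01,0.26],"rotation":[0,0,0],"claw":0},
    {"offset":[-0.01,0.01,0.26],"rotation":[0,0,0],"claw":0},
    {"offset":[-0.01,0.01,0.26],"rotation":[0,0,0],"claw":0}
  ]
}}

```text
clock: 5.98
tcp_pos: [0.422, -0.3271, 0.0682]
orientation: [-2.23, -2.212, -0.001]
contact_force: [-1.4, 2.3, 3.0]
grip_width: -0.0002
gripper_force: 1.4
```

Call:
{"op": "drive_tool", "data": {
  "rows": [
    {"offset":[0,0,0.01],"rotation":[0,0,0],"claw":0},
    {"offset":[0,0,0.015],"rotation":[0,0,0],"claw":0},
    {"offset":[0,0,0.015],"rotation":[0,0,0],"claw":0},
    {"offset":[0,0,0.015],"rotation":[0,0,0],"claw":0}
  ]
}}

```text
clock: 6.32
tcp_pos: [0.4222, -0.3277, 0.0661]
orientation: [2.231, 2.211, 0.001]
contact_force: [-1.6, 2.7, 6.4]
grip_width: 0.0
gripper_force: 3.2
```

Bottomed at 6.4 N. On to the large key.

Call:
{"op": "drive_tool", "data": {
  "rows": [
    {"offset":[0,0,-0.1],"rotation":[0,0,0],"claw":0},
    {"offset":[0,0,-0.28],"rotation":[0,0,0],"claw":0},
    {"offset":[0.25,0,-0.28],"rotation":[0,0,0],"claw":0},
    {"offset":[0.5,0.01,-0.28],"rotation":[0,0,0],"claw":0},
    {"offset":[0.83,0.01,-0.28],"rotation":[0,0,0],"claw":0},
    {"offset":[0.83,0.01,-0.28],"rotation":[0,0,0],"claw":0},
    {"offset":[0.83,0.01,-0.28],"rotation":[0,0,0],"claw":0},
    {"offset":[0.83,0.01,-0.28],"rotation":[0,0,0],"claw":0}
  ]
}}

```text
clock: 6.98
tcp_pos: [0.425, -0.2034, 0.1078]
orientation: [2.229, 2.212, 0.0]
contact_force: [-0.6, -0.2, -1.2]
grip_width: 0.0004
gripper_force: 0.0
```

```bash
python3 -c "
from h import *
o=get_obs();print(o['tcp_pos'],o['clock'],o['contact_force'])
to([.424,-.203,.0665],-.02)"
```

```text
[ 0.42500029 -0.20342811  0.10781336] 6.9833 [-0.60140695 -0.20192292 -1.23154197]
off [0.003, -0.007, 0.2754] rot [0.0005, 0.0003, 0.0062] n 0.28
```

Call:
{"op": "drive_tool", "data": {
  "rows": [
    {"offset":[0,0,0.12],"rotation":[0,0,0],"claw":0},
    {"offset":[0,0,0.23],"rotation":[0,0,0],"claw":0},
    {"offset":[0,0,0.26],"rotation":[0,0,0],"claw":0},
    {"offset":[0,0,0.275],"rotation":[0,0,0],"claw":0},
    {"offset":[0,0,0.275],"rotation":[0,0,0],"claw":0},
    {"offset":[0,0,0.275],"rotation":[0,0,0],"claw":0}
  ]
}}

```text
clock: 7.48
tcp_pos: [0.4243, -0.205, 0.0668]
orientation: [2.233, 2.208, -0.001]
contact_force: [-1.6, -1.4, 3.2]
grip_width: 0.0004
gripper_force: 1.7
```

Call:
{"op": "drive_tool", "data": {
  "rows": [
    {"offset":[0,0,0.008],"rotation":[0,0,0],"claw":0},
    {"offset":[0,0,0.012],"rotation":[0,0,0],"claw":0},
    {"offset":[0,0,0.012],"rotation":[0,0,0],"claw":0},
    {"offset":[0,0,0.012],"rotation":[0,0,0],"claw":0}
  ]
}}

```text
clock: 7.82
tcp_pos: [0.4246, -0.2048, 0.0658]
orientation: [2.232, 2.209, 0.001]
contact_force: [-5.7, -1.8, 16.4]
grip_width: -0.0002
gripper_force: 8.4
```

Large key bottomed. I'll lift and go back over the screen to the shelf.

Call:
{"op": "drive_tool", "data": {
  "rows": [
    {"offset":[0,0,-0.2],"rotation":[0,0,0],"claw":0},
    {"offset":[0,0,-0.45],"rotation":[0,0,0],"claw":0},
    {"offset":[0,0,-0.7],"rotation":[0,0,0],"claw":0},
    {"offset":[0,0,-0.95],"rotation":[0,0,0],"claw":0},
    {"offset":[0,0,-1],"rotation":[0,0,0],"claw":0},
    {"offset":[0,0,-1],"rotation":[0,0,0],"claw":0}
  ]
}}

```text
clock: 8.32
tcp_pos: [0.4266, -0.2039, 0.2173]
orientation: [2.228, 2.208, 0.008]
contact_force: [0.9, 0.1, 0.7]
grip_width: -0.0003
gripper_force: 0.0
```

Call:
{"op": "drive_tool", "data": {
  "rows": [
    {"offset":[0.05,0.1,-0.2],"rotation":[0,0,0],"claw":0},
    {"offset":[0.25,0.2,-0.45],"rotation":[0,0,0],"claw":0},
    {"offset":[0.5,0.3,-0.5],"rotation":[0,0,0],"claw":0},
    {"offset":[0.75,0.4,-0.5],"rotation":[0,0,0],"claw":0},
    {"offset":[1,0.6,-0.5],"rotation":[0,0,0],"claw":0},
    {"offset":[1,0.7,-0.5],"rotation":[0,0,0],"claw":0},
    {"offset":[1,0.7,-0.5],"rotation":[0,0,0],"claw":0}
  ]
}}

```text
clock: 8.9
tcp_pos: [0.5339, -0.049, 0.2874]
orientation: [-2.222, -2.22, 0.001]
contact_force: [-0.7, -0.7, 0.1]
grip_width: -0.0001
gripper_force: 0.0
```

Call:
{"op": "drive_tool", "data": {
  "rows": [
    {"offset":[0.25,0,0],"rotation":[0,0,0],"claw":0},
    {"offset":[0.5,0,0],"rotation":[0,0,0],"claw":0},
    {"offset":[0.75,0,0],"rotation":[0,0,0],"claw":0},
    {"offset":[1,0,0],"rotation":[0,0,0],"claw":0.3},
    {"offset":[1,0,0],"rotation":[0,0,0],"claw":0.5}
  ]
}}

```text
clock: 9.32
tcp_pos: [0.5308, 0.1042, 0.2872]
orientation: [-2.217, -2.22, 0.001]
contact_force: [-0.7, 0.8, -0.3]
grip_width: 0.0235
gripper_force: 0.0
```

```bash
python3 -c "
from h import *
o=get_obs();print(o['joints'].round(3),o['tcp_pos'],o['clock'],o['contact_force'])
to([.5545,.27,.28],.382)"
```

```text
[-0.764  0.218  0.543  1.836 -0.127  1.124 -0.175] [0.53084522 0.10417572 0.28721281] 9.3167 [-0.7245486   0.83071046 -0.34616987]
off [1.1052, 0.1595, 0.0498] rot [-0.0015, -0.0013, -0.1902] n 1.11
```

Call:
{"op": "drive_tool", "data": {
  "rows": [
    {"offset":[0.25,0.1,0],"rotation":[0,0,-0.05],"claw":0.6},
    {"offset":[0.5,0.16,0.05],"rotation":[0,0,-0.1],"claw":0.6},
    {"offset":[0.75,0.16,0.05],"rotation":[0,0,-0.15],"claw":0.6},
    {"offset":[1,0.16,0.05],"rotation":[0,0,-0.19],"claw":0.6},
    {"offset":[1,0.16,0.05],"rotation":[0,0,-0.19],"claw":0.6},
    {"offset":[1,0.16,0.05],"rotation":[0,0,-0.19],"claw":0.6},
    {"offset":[1,0.16,0.05],"rotation":[0,0,-0.19],"claw":0.6}
  ]
}}

```text
clock: 9.9
tcp_pos: [0.5573, 0.2439, 0.2804]
orientation: [-1.775, -2.591, 0.004]
contact_force: [0.0, -0.4, 0.3]
grip_width: 0.0513
gripper_force: 0.0
```

```bash
python3 -c "
from h import *
o=get_obs();print(o['joints'].round(3),o['tcp_pos'],o['grip_width'],o['contact_force'])
to([.5545,.27,.23],.382)
f=grab('scene');C=cloud(f);z=C[...,2]
m=(z>.178)&(z<.19)&(np.hypot(C[...,0]-.555,C[...,1]-.27)<.03);print(C[m].mean(0),m.sum())
c=cv2.resize(f['frame'][180:320,290:450],None,fx=4,fy=4,interpolation=3);cv2.imwrite('pics/g1.png',c[...,::-1])"
```

```text
[-0.842  0.342  0.425  1.685 -0.151  1.149 -0.006] [0.55731412 0.2439191  0.280428  ] 0.051325453244144524 [ 0.0371685  -0.39426304  0.33479794]
off [0.1693, 0.0462, 0.3359] rot [-0.0013, 0.0006, -0.0062] n 0.34
[0.55733741 0.2715161  0.18351051] 141
```

View pics/g1.png

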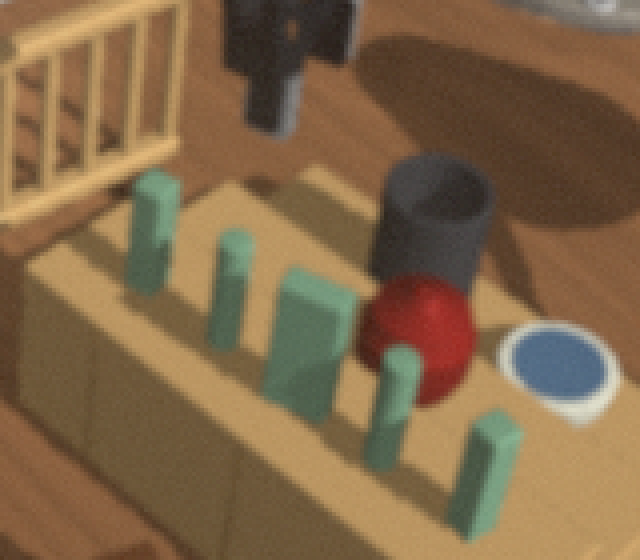

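The crop shows the gripper (270,130) up beside the row. The oblong seal (315,340) is standing and unchanged, at about (0.555, 0.270) from both views. I'll centre over it and descend in stages.

Call:
{"op": "drive_tool", "data": {
  "rows": [
    {"offset":[0.1,0.05,0],"rotation":[0,0,0],"claw":0.6},
    {"offset":[0.17,0.05,0.1],"rotation":[0,0,-0.006],"claw":0.6},
    {"offset":[0.17,0.05,0.3],"rotation":[0,0,-0.006],"claw":0.6},
    {"offset":[0.17,0.05,0.4],"rotation":[0,0,-0.006],"claw":0.6},
    {"offset":[0.17,0.05,0.4],"rotation":[0,0,-0.006],"claw":0.6},
    {"offset":[0.17,0.05,0.4],"rotation":[0,0,-0.006],"claw":0.6},
    {"offset":[0.17,0.05,0.4],"rotation":[0,0,-0.006],"claw":0.6}
  ]
}}

```text
clock: 10.53
tcp_pos: [0.5563, 0.2717, 0.2233]
orientation: [1.759, 2.602, 0.002]
contact_force: [0.4, 0.4, 0.2]
grip_width: 0.0513
gripper_force: 0.0
```

```bash
python3 -c "
from h import *
o=get_obs();print(o['tcp_pos'],o['grip_width'],o['contact_force'])
to([.555,.2703,.148],.382)
f=grab('scene');c=cv2.resize(f['frame'][180:320,290:450],None,fx=4,fy=4,interpolation=3);cv2.imwrite('pics/g2.png',c[...,::-1])"
```

```text
[0.55633533 0.27166936 0.22325804] 0.05134359044425457 [0.42821267 0.40821213 0.22345304]
off [-0.0052, -0.0126, 0.5017] rot [0.0009, -0.0001, -0.0002] n 0.5
```

View pics/g2.png

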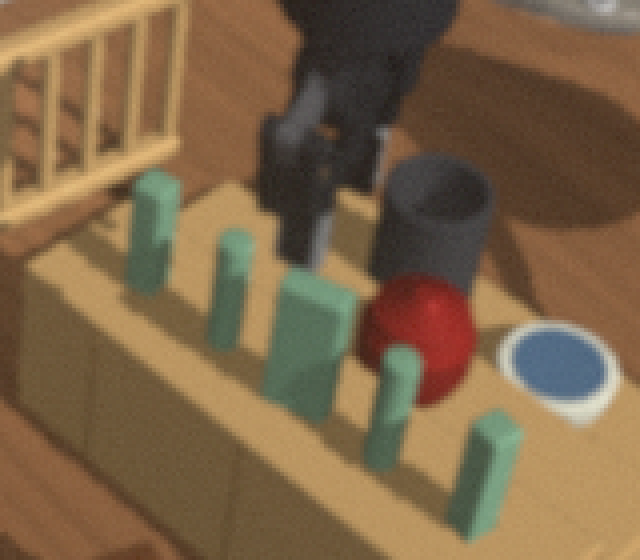

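The fingers straddle the seal's top, with the near finger at (305,250) and the far one at (370,170). I'll descend and grip.

Call:
{"op": "drive_tool", "data": {
  "rows": [
    {"offset":[-0.005,-0.01,0.12],"rotation":[0,0,0],"claw":0.6},
    {"offset":[-0.005,-0.01,0.25],"rotation":[0,0,0],"claw":0.6},
    {"offset":[-0.005,-0.01,0.37],"rotation":[0,0,0],"claw":0.6},
    {"offset":[-0.005,-0.01,0.46],"rotation":[0,0,0],"claw":0.6},
    {"offset":[-0.005,-0.01,0.5],"rotation":[0,0,0],"claw":0.6},
    {"offset":[-0.005,-0.01,0.5],"rotation":[0,0,0],"claw":0.6},
    {"offset":[-0.005,-0.01,0.5],"rotation":[0,0,0],"claw":0.6}
  ]
}}

```text
clock: 11.17
tcp_pos: [0.555, 0.271, 0.1481]
orientation: [1.758, 2.603, 0.002]
contact_force: [0.3, 0.1, -0.4]
grip_width: 0.0512
gripper_force: 0.0
```

Call:
{"op": "drive_tool", "data": {
  "rows": [
    {"offset":[0,0,0],"rotation":[0,0,0],"claw":0.4},
    {"offset":[0,0,0],"rotation":[0,0,0],"claw":0.3},
    {"offset":[0,0,0],"rotation":[0,0,0],"claw":0.2},
    {"offset":[0,0,0],"rotation":[0,0,0],"claw":0.1},
    {"offset":[0,0,0],"rotation":[0,0,0],"claw":0},
    {"offset":[0,0,0],"rotation":[0,0,0],"claw":0},
    {"offset":[0,0,0],"rotation":[0,0,0],"claw":0},
    {"offset":[0,0,0],"rotation":[0,0,0],"claw":0}
  ],
  "force": 30
}}

```text
clock: 11.83
tcp_pos: [0.5548, 0.271, 0.1478]
orientation: [1.758, 2.603, 0.002]
contact_force: [-1.2, 0.8, 5.3]
grip_width: 0.0157
gripper_force: 35.9
```

Call:
{"op": "drive_tool", "data": {
  "rows": [
    {"offset":[0,0,-0.08],"rotation":[0,0,0],"claw":0},
    {"offset":[0,0,-0.2],"rotation":[0,0,0],"claw":0},
    {"offset":[0,0,-0.35],"rotation":[0,0,0],"claw":0},
    {"offset":[0,0,-0.5],"rotation":[0,0,0],"claw":0},
    {"offset":[0,0,-0.65],"rotation":[0,0,0],"claw":0},
    {"offset":[0,0,-0.8],"rotation":[0,0,0],"claw":0},
    {"offset":[0,0,-0.9],"rotation":[0,0,0],"claw":0},
    {"offset":[0,0,-0.95],"rotation":[0,0,0],"claw":0},
    {"offset":[0,0,-0.95],"rotation":[0,0,0],"claw":0},
    {"offset":[0,0,-0.95],"rotation":[0,0,0],"claw":0}
  ]
}}

```text
clock: 12.67
tcp_pos: [0.554, 0.2707, 0.2892]
orientation: [-1.758, -2.603, 0.0]
contact_force: [0.3, 0.2, -1.3]
grip_width: 0.0155
gripper_force: 35.0
```

```bash
python3 -c "
from h import *
o=get_obs();print(o['tcp_pos'],o['grip_width'],o['contact_force'],o['gripper_force'])
to([.55,.14,.29],-.023)
f=grab('scene');c=cv2.resize(f['frame'][120:320,280:450],None,fx=3,fy=3,interpolation=3);cv2.imwrite('pics/l1.png',c[...,::-1])"
```

```text
[0.55395033 0.27065473 0.28918055] 0.015451133705681946 [ 0.25984056  0.17264294 -1.28925128] 34.97117757797241
off [-0.7981, -0.35, -0.0054] rot [-0.0002, 0.0, 0.203] n 0.8
```

View pics/l1.png

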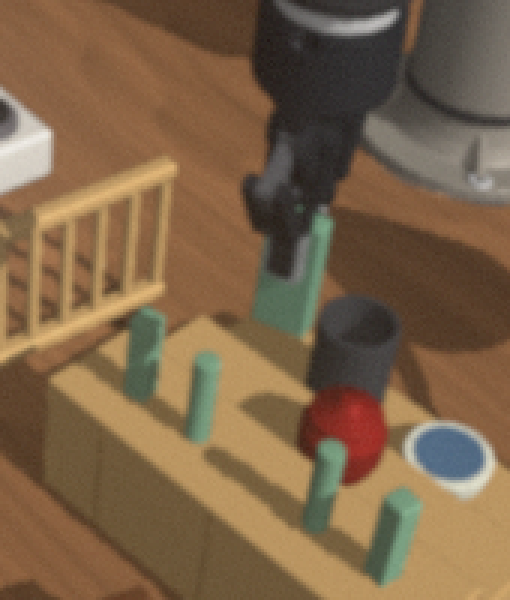

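The seal (290,270) is lifted upright in the fingers, and the other seals, jar, cup and dish stand unchanged. I'll carry it across.

Call:
{"op": "drive_tool", "data": {
  "rows": [
    {"offset":[-0.1,-0.05,0],"rotation":[0,0,0.02],"claw":0},
    {"offset":[-0.25,-0.1,0],"rotation":[0,0,0.06],"claw":0},
    {"offset":[-0.4,-0.2,0],"rotation":[0,0,0.1],"claw":0},
    {"offset":[-0.6,-0.28,0],"rotation":[0,0,0.14],"claw":0},
    {"offset":[-0.75,-0.33,0],"rotation":[0,0,0.18],"claw":0},
    {"offset":[-0.8,-0.35,0],"rotation":[0,0,0.203],"claw":0},
    {"offset":[-0.8,-0.35,0],"rotation":[0,0,0.203],"claw":0},
    {"offset":[-0.8,-0.35,0],"rotation":[0,0,0.203],"claw":0}
  ]
}}

```text
clock: 13.38
tcp_pos: [0.5499, 0.1392, 0.2887]
orientation: [-2.247, -2.195, 0.002]
contact_force: [0.8, 1.1, -0.8]
grip_width: 0.0159
gripper_force: 35.0
```

Call:
{"op": "drive_tool", "data": {
  "rows": [
    {"offset":[-0.1,0,0],"rotation":[0,0,0],"claw":0},
    {"offset":[-0.25,0,0],"rotation":[0,0,0],"claw":0},
    {"offset":[-0.42,0,0],"rotation":[0,0,0],"claw":0},
    {"offset":[-0.6,0,0],"rotation":[0,0,0],"claw":0},
    {"offset":[-0.8,0,0],"rotation":[0,0,0],"claw":0},
    {"offset":[-1,0,0],"rotation":[0,0,0],"claw":0},
    {"offset":[-1,0,0],"rotation":[0,0,0],"claw":0}
  ]
}}

```text
clock: 13.97
tcp_pos: [0.5462, -0.017, 0.2896]
orientation: [2.252, 2.187, -0.003]
contact_force: [-0.2, -0.4, -0.3]
grip_width: 0.0154
gripper_force: 35.0
```

Call:
{"op": "drive_tool", "data": {
  "rows": [
    {"offset":[-0.15,0,0],"rotation":[0,0,0],"claw":0},
    {"offset":[-0.35,0,0],"rotation":[0,0,0],"claw":0},
    {"offset":[-0.55,0,0],"rotation":[0,0,0],"claw":0},
    {"offset":[-0.75,0,0],"rotation":[0,0,0],"claw":0},
    {"offset":[-0.9,0,0],"rotation":[0,0,0],"claw":0},
    {"offset":[-1,0,0],"rotation":[0,0,0],"claw":0},
    {"offset":[-1,0,0],"rotation":[0,0,0],"claw":0}
  ]
}}

```text
clock: 14.55
tcp_pos: [0.5427, -0.1637, 0.2894]
orientation: [2.25, 2.191, -0.003]
contact_force: [-0.2, -0.5, 1.0]
grip_width: 0.0154
gripper_force: 35.0
```

```bash
python3 -c "
from h import *
o=get_obs();print(o['joints'].round(3),o['tcp_pos'],o['grip_width'],o['contact_force'],o['gripper_force'])
to([.532,-.269,.2],-.023)"
```

```text
[-0.365  0.284  0.682  1.784 -0.193  1.142  0.351] [ 0.54272696 -0.16369269  0.28936734] 0.015422372955877518 [-0.21004939 -0.50043801  0.98821653] 34.96956646442413
off [-0.7026, -0.0527, 0.5971] rot [-0.0002, 0.0009, -0.0017] n 0.7
```

Call:
{"op": "drive_tool", "data": {
  "rows": [
    {"offset":[-0.1,0,0],"rotation":[0,0,0],"claw":0},
    {"offset":[-0.25,-0.02,0],"rotation":[0,0,0],"claw":0},
    {"offset":[-0.45,-0.04,0.1],"rotation":[0,0,0],"claw":0},
    {"offset":[-0.62,-0.05,0.25],"rotation":[0,0,0],"claw":0},
    {"offset":[-0.7,-0.05,0.4],"rotation":[0,0,0],"claw":0},
    {"offset":[-0.7,-0.05,0.55],"rotation":[0,0,0],"claw":0},
    {"offset":[-0.7,-0.05,0.7],"rotation":[0,0,0],"claw":0},
    {"offset":[-0.7,-0.05,0.8],"rotation":[0,0,0],"claw":0},
    {"offset":[-0.7,-0.05,0.8],"rotation":[0,0,0],"claw":0},
    {"offset":[-0.7,-0.05,0.8],"rotation":[0,0,0],"claw":0},
    {"offset":[-0.7,-0.05,0.8],"rotation":[0,0,0],"claw":0}
  ]
}}

```text
clock: 15.47
tcp_pos: [0.5345, -0.2644, 0.1703]
orientation: [2.245, 2.197, 0.001]
contact_force: [-0.4, 0.1, 0.7]
grip_width: 0.0159
gripper_force: 35.0
```

```bash
cat > m.py <<'E'
from h import *
o=get_obs();print(o['tcp_pos'],o['orientation'],o['contact_force'],o['gripper_force'])
f=grab('scene');C=cloud(f);hsv=cv2.cvtColor(f['frame'],cv2.COLOR_RGB2HSV)
m=(f['z_map']>0)&(hsv[...,0]>55)&(hsv[...,0]<95)&(hsv[...,1]>60)&(np.hypot(C[...,0]-.532,C[...,1]+.269)<.05)
P=C[m]; print(m.sum(),"z range",np.percentile(P[:,2],[0,2,98,100]).round(4),"x",np.percentile(P[:,0],[1,99]).round(4),"y",np.percentile(P[:,1],[1,99]).round(4))
ys,xs=np.nonzero(m); i=ys.argmax()
tx=o['tcp_pos'];ang=Ro.from_rotvec(o['orientation']).as_matrix()[:2,1]
a=np.arctan2(ang[1],ang[0]);R=np.array([[np.cos(a),-np.sin(a)],[np.sin(a),np.cos(a)]])
L=(P[:,:2]-tx[:2])@R; print("local x",np.percentile(L[:,0],[1,50,99]).round(4),"local y",np.percentile(L[:,1],[1,50,99]).round(4),"yaw",(a+np.pi/2)%np.pi-np.pi/2)
# predicted foot outline vs image
for h in(.042,.044,.046):
    X=[np.r_[tx[:2]+R@[sx*.008,sy*.017],tx[2]-h] for sx,sy in((1,1),(1,-1),(-1,1),(-1,-1))]
    print(h,proj(f,X).round(1).tolist())
r0,c0=100,180
c=cv2.resize(f['frame'][r0:r0+110,c0:c0+130],None,fx=5,fy=5,interpolation=3);cv2.imwrite('pics/%d.png'%(o['clock']*100),c[...,::-1]);print('%d.png'%(o['clock']*100))
print("lowest px",xs[i],ys[i])
for s in(0,):
    to([.532,-.2695,.104],-.023)
E
python3 m.py
```

```text
[ 0.53448947 -0.26442802  0.17031933] [2.24453085e+00 2.19686817e+00 9.09904111e-04] [-0.37486172  0.10930197  0.65513614] 34.96653914451599
8 z range [0.1696 0.1698 0.2061 0.2069] x [0.5344 0.5402] y [-0.2597 -0.2491]
local x [-0.0004  0.0021  0.0055] local y [0.0048 0.0135 0.0154] yaw -0.02146198725348536
0.042 [[228.0, 144.1], [221.3, 137.9], [233.5, 142.1], [226.7, 136.0]]
0.044 [[228.0, 144.8], [221.3, 138.6], [233.5, 142.8], [226.7, 136.6]]
0.046 [[228.0, 145.4], [221.3, 139.2], [233.5, 143.4], [226.8, 137.3]]
1546.png
lowest px 228 129
off [-0.0318, -0.0177, 0.4447] rot [0.001, 0.0002, 0.0006] n 0.44
```

View pics/1546.png

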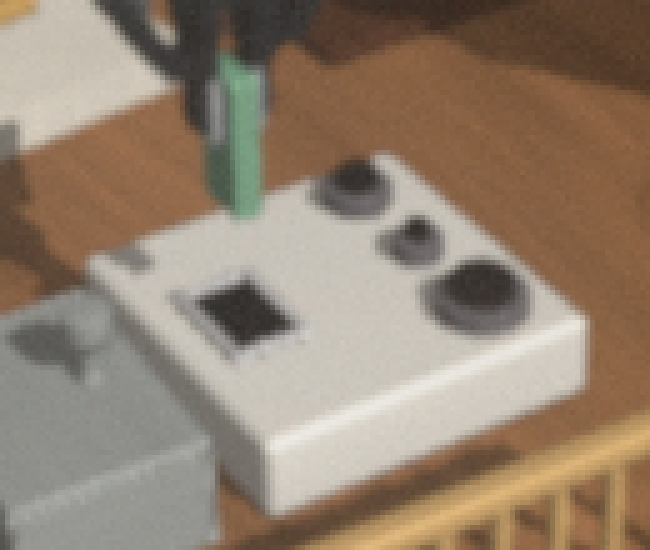

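The seal hangs upright over the glass, its near bottom corner at crop (245,215), i.e. image (229,143) against a predicted (228,144.5). The window is at crop (247,312). I'll check the seal's centre by depth.

```bash
python3 - <<'E'
from h import *
o=get_obs();p=o['tcp_pos'];M=Ro.from_rotvec(o['orientation']).as_matrix()
for n in("scene","top"):
    f=grab(n);C=cloud(f)
    m=(f['z_map']>0)&(C[...,2]>p[2]-.06)&(C[...,2]<p[2]+.03)&(np.hypot(C[...,0]-p[0],C[...,1]-p[1])<.045)
    g=f['frame'].astype(int);gr=m&(g[...,1]>g[...,0]+12)
    L=(C-p)@M
    print(n,m.sum(),gr.sum())
    if gr.sum()>5:
        Q=L[gr]; print("tool x",np.percentile(Q[:,0],[0,5,50,95,100]).round(4),"y",np.percentile(Q[:,1],[0,5,50,95,100]).round(4),"z",np.percentile(Q[:,2],[0,5,95,100]).round(4))
        low=Q[Q[:,2]>.004];v=np.where(low[:,1]>np.median(low[:,1])+.004)
        ys,xs=np.nonzero(gr);print("px box",xs.min(),xs.max(),ys.min(),ys.max())
        # end face (+tool x side, towards camera): fit
        e=Q[Q[:,0]>Q[:,0].max()-.004]; print("end face y",e[:,1].min(),e[:,1].max())
E
```

```text
scene 321 180
tool x [-0.0068  0.0023  0.0143  0.0185  0.0204] y [-0.0098 -0.0069  0.0044  0.0112  0.012 ] z [-0.0295 -0.0247  0.0375  0.0434]
px box 222 231 116 143
end face y -0.002992204029800386 0.01069941063657547
top 82 53
tool x [0.0086 0.0142 0.018  0.0188 0.0192] y [-0.008  -0.0076 -0.0012  0.0064  0.0072] z [-0.0299 -0.0261  0.0326  0.0371]
px box 381 389 214 221
end face y -0.007727426693695448 0.007155711297789207
```

Call:
{"op": "drive_tool", "data": {
  "rows": [
    {"offset":[-0.04,-0.02,0.05],"rotation":[0,0,0],"claw":0},
    {"offset":[-0.04,-0.02,0.13],"rotation":[0,0,0],"claw":0},
    {"offset":[-0.04,-0.02,0.22],"rotation":[0,0,0],"claw":0},
    {"offset":[-0.04,-0.02,0.3],"rotation":[0,0,0],"claw":0},
    {"offset":[-0.04,-0.02,0.33],"rotation":[0,0,0],"claw":0},
    {"offset":[-0.04,-0.02,0.33],"rotation":[0,0,0],"claw":0},
    {"offset":[-0.04,-0.02,0.33],"rotation":[0,0,0],"claw":0},
    {"offset":[-0.04,-0.02,0.33],"rotation":[0,0,0],"claw":0},
    {"offset":[-0.04,-0.02,0.33],"rotation":[0,0,0],"claw":0}
  ]
}}

```text
clock: 16.37
tcp_pos: [0.5309, -0.2711, 0.1205]
orientation: [2.246, 2.195, 0.001]
contact_force: [-1.0, 0.2, -1.0]
grip_width: 0.0157
gripper_force: 35.0
```

```bash
python3 -c "
from h import *
o=get_obs();print(o['tcp_pos'],o['contact_force'],o['gripper_force'])
to([.5315,-.2705,.106],-.023)"
```

```text
[ 0.53086056 -0.27110694  0.12052229] [-0.98217391  0.2032276  -0.96467862] 34.96716320514679
off [0.0042, 0.0041, 0.0968] rot [0.0005, 0.0002, -0.0] n 0.1
```

Call:
{"op": "drive_tool", "data": {
  "rows": [
    {"offset":[0.004,0.004,0.03],"rotation":[0,0,0],"claw":0},
    {"offset":[0.004,0.004,0.06],"rotation":[0,0,0],"claw":0},
    {"offset":[0.004,0.004,0.085],"rotation":[0,0,0],"claw":0},
    {"offset":[0.004,0.004,0.09],"rotation":[0,0,0],"claw":0},
    {"offset":[0.004,0.004,0.09],"rotation":[0,0,0],"claw":0},
    {"offset":[0.004,0.004,0.09],"rotation":[0,0,0],"claw":0},
    {"offset":[0.004,0.004,0.09],"rotation":[0,0,0],"claw":0},
    {"offset":[0.004,0.004,0.09],"rotation":[0,0,0],"claw":0},
    {"offset":[0.004,0.004,0.09],"rotation":[0,0,0],"claw":0},
    {"offset":[0.004,0.004,0.09],"rotation":[0,0,0],"claw":0}
  ]
}}

```text
clock: 17.2
tcp_pos: [0.5311, -0.2703, 0.1066]
orientation: [2.247, 2.196, 0.0]
contact_force: [-0.1, 0.3, -0.1]
grip_width: 0.0157
gripper_force: 35.0
```

```bash
python3 m.py
```

```text
[ 0.5311202  -0.27025561  0.10658008] [2.24674382e+00 2.19568750e+00 1.54498850e-04] [-0.0882678   0.33178284 -0.14284927] 34.96686279773712
16 z range [0.0852 0.0856 0.1442 0.1444] x [0.5291 0.5391] y [-0.2728 -0.2489]
local x [-0.002   0.0021  0.0076] local y [-0.0026  0.0158  0.0215] yaw -0.022984741343942794
0.042 [[229.1, 163.1], [222.6, 156.8], [234.4, 161.1], [227.9, 154.9]]
0.044 [[229.1, 163.8], [222.7, 157.4], [234.5, 161.8], [227.9, 155.5]]
0.046 [[229.2, 164.4], [222.7, 158.1], [234.5, 162.4], [228.0, 156.1]]
1720.png
lowest px 230 157
off [0.0056, 0.0057, 0.0173] rot [0.0001, 0.0, -0.0] n 0.02
```

View pics/1720.png

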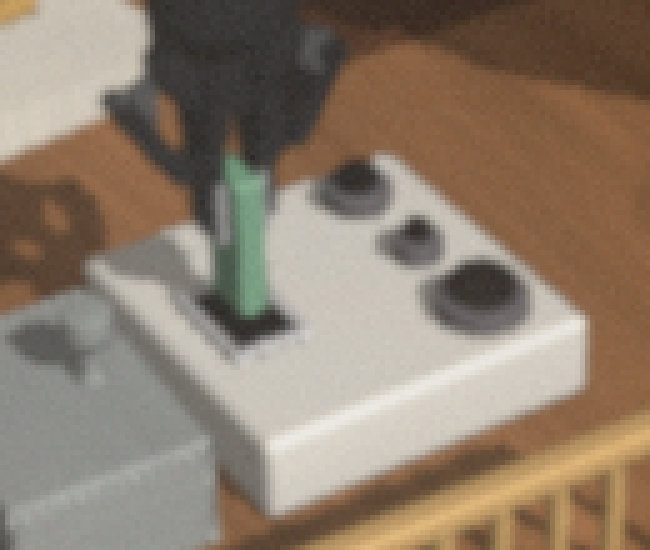

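The seal stands over the dark glass with its foot corner at crop (250,318), matching a foot about 1.1 cm above the glass and centred. The keys are up and nothing touches the reader. I'll hand in.

```bash
python3 -c "
from h import *
o=get_obs();print(abs(o['qvel']).max(),o['tcp_pos']);print(hand_in())"
```

```text
0.0023083766315688935 [ 0.53111944 -0.27031385  0.10659647]
the job is handed in; nothing more can be done
None
```

The job is handed in at about 17 s: the three keys were pressed in order (small, medium, large), and the arm carried the oblong seal over the screen and is holding it still and upright, with its foot about 11 mm above the middle of the glass by my measurements; no verdict came back.

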